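# Pop the tag reader's tray and trap it

### The arm

A 6-joint arm with a two-finger parallel gripper is mounted at the origin on a cart in front of the work surface, level with it; the furniture and walls round the work are solid. World frame = base frame: x ahead of the robot, y to its left, z up, the work surface at z = 0. Lengths are in m, angles in degrees, forces in N, time in s.
With the tool pointing down it reaches from about 0.375 to 0.975 m from the base axis. Payload 3.8 kg.
Tool frame: the origin (TCP) lies midway between the tips of the shut fingers; the grasp point (between the pads) lies 19 mm behind it; z points along the fingers, y is the line along which they close (so a half turn about z gives the same grasp; the last joint's range is limited). The gripper opens to 88 mm and grips with 3 to 60 N. Pads are 18 mm wide; open, the fingers measure 123 mm over their backs; the gripper's body (75 mm by 187 mm) begins 45 mm behind the grasp point.
Start: joints at [66.755, 15.12, 91.902, -0, 72.978, -2.114], TCP at [0.243, 0.63, 0.239] pointing down, gripper open.
Joint ranges: [-150.88, 150.88], [-54.13, 125.18], [17.81, 147.31], [-75.09, 255.09], [0, 152.58], [-146.25, 146.25]. Speed limits (degrees/s): [147.25, 147.25, 180, 180, 180, 180].

### API

Orientations are given as [roll, pitch, yaw] about the fixed x, y, z axes, in that order (R = Rz(yaw) Ry(pitch) Rx(roll)).
In Python, from workcell import bot gives the robot as it stands.
- The arm moves only by the tool jog_arm, called after "Call:" as a command line: name --pt "numbers of a row" for each row, then --argument value for the rest. Schema: {"type":"object","properties":{"steps":{"type":"array","items":{"type":"object","properties":{"dx":{"type":"number"},"dy":{"type":"number"},"dz":{"type":"number"},"wx":{"type":"number"},"wy":{"type":"number"},"wz":{"type":"number"}},"additionalProperties":false},"minItems":1,"maxItems":20},"jaw":{"type":"number"},"only":{"type":"string"},"quiet":{"type":"boolean"},"lines":{"type":"string"}},"required":["steps"],"additionalProperties":false}. steps is a list of rows, 1 to 20 of them, each an object with the fields dx, dy, dz (the shift in m), wx, wy, wz (a rotation vector in degrees); a field left out counts as zero; each row shifts and turns the commanded pose from where the row before left it, along the tool's axes as they then stand; what a row does not reach is not made up. A row lasts 1/10 s, in which the tool goes at most 0.05 m and 8.59 degrees, less where a joint would pass 70% of its speed; a pose out of reach is approached as far as the arm can. jaw is the opening from 0.0 (shut) to 1.0 (fully open), set as the call begins (left out keeps the last). The fingers move at their own pace and stop on an object; the grip force is fixed at half the most. Time passes only in rows, so rows that do not move let the fingers close. The tool returns the time, the measured TCP pose, the force, the opening and the grip force at its end. only (a regular expression) keeps the lines of the reply that match it, lines (a string "A,B") keeps lines A to B, and quiet returns only ok. Input that does not fit is refused with a message, and nothing moves.
- bot.observe(): the state, without advancing time (a new reading comes with each control period).
- bot.grab_frame(name): name is "scene" or "top" or "wrist"; returns a dict with "color" (420x560x3 uint8, red, green, blue), "fovy" (degrees; the focal length in pixels is half the picture's height over the tangent of half this angle, whatever the lens; pixels are square), "cx", "cy" (the principal point, pixels), "cam_to_world" (4x4, takes a point from camera to world coordinates); the wrist camera has in their place "tool_from_camera" (4x4, takes a point from camera to tool coordinates, whose origin is the TCP and whose axes are the flange's). Camera axes: x right, y up, looking along -z (the intrinsics and any distortion apply to the point x, -y, -z); pixel columns grow to the right and rows downward; lengths in m; the calibration is good to about 2 mm. A picture is of the moment at which its call begins: read the wrist's pose just before it. There is no depth.
- bot.finish_job(): hands the job in; it is judged then, once.
The state is a dict: "clock": time; "q": joint angles; "joint_velocities": joint speeds; "joint_efforts": joint torques, N m; "tool_pos": TCP position; "tcp_rot": TCP orientation; "contact_force": force on the tool from outside, world axes, zero at the start; "ft_torque": the same for the moment, N m; "width": opening from 0.0 (shut) to 1.0 (fully open); "finger_force": force on a finger pad.
Only numpy, scipy, OpenCV 4.12 (cv2) and the standard library are available. Lean on these libraries where they do the work, as an engineer would, in place of code of your own. Each camera call takes 0.05 s, during which the arm holds its last target. There are 200 camera calls.

### The job

Press the red ejector of the tag reader with one fingertip so that the spring pops its tag tray out, and stop the tray's orange tab with the other finger while the tab stands over the green stretch of the rails; never let the tab run on past the green. Finish while still holding both: one finger keeping the ejector down, the other keeping the tray trapped at rest over the green. Nothing needs grasping: do not lift or shift the things standing round the reader.

Things in the scene. Friction and masses are not known exactly. Their poses are not given: they have to be found in the camera images.
- reader: White and grey desktop tag reader fixed to the worktop, 68 mm (x) by 192 mm (y -57 to +135). Origin on the worktop under the red ejector, z up; the tray pops out along +y. White housing (roof 36 mm high) ends at y = 21 mm; then two open rails (57 mm apart, tops 22 mm high) run to y = 132 mm, green from y = 44 to 74 mm, bare to 90 mm, then red.
- ejector (a joint): Travel of the red ejector button in m: 0 up, 0.006 fully down. Its return spring takes 2 N to start and 5 N fully down; the latch (up to 0.5 N more) lets the tray go at 0.004. It springs up again when released.
- ejector_cap: The red ejector cap, round, 22 mm across, flat top 48 mm above the worktop when up and 42 mm when fully down. Its origin lies on its axis, 48 mm below its top.
- cap_top (a point): Centre of the flat top of the red ejector cap, 48 mm above the worktop when up.
- tray (a joint): How far the tray is out, in m: 0 latched in, 0.085 end of the rails. Once unlatched, a spring (3.0 N at 0, 2.4 N at 0.03) drives it along the reader's +y against a damper at about 0.035 m/s: the tab's middle reaches the green after about 0.5 s and leaves it after about 1.4 s. The tab's middle is over the green from 0.017 to 0.047.
- tag_tray: Black tag tray, 46 mm wide and 70 mm long, lying 12 to 17 mm above the worktop with a white tag card on it, and the upright orange tab at its front end. Its origin moves with it along y and coincides with the reader's origin when the tray is latched in.
- tab_top (a point): Middle of the top edge of the orange tab. The tab is an upright plate 34 mm wide (x), 6 mm thick (y), from 14 to 66 mm above the worktop; when latched its middle is 27 mm from the ejector's axis along the reader's +y, its outer face 30 mm.
- green_mid (a point): Point midway between the two rails at the middle of the green stretch (reader's y = 59 mm), at rail height, 22 mm. The green reaches 15 mm either way along the reader's y.
- specimen_box_e: Loose small specimen box: white cotton pad with one speckled egg under a clear lid, 53x50x36 mm; origin under its centre. To be left alone.
- loupe: Loose black loupe, 45 mm across, 36 mm high; origin under its centre. To be left alone.
- tag_reel: Loose cream reel, 44 mm across, 34 mm high; origin under its centre. To be left alone.
- egg_tray_b: Loose white card tray with four blue eggs, 100x100x40 mm; origin under its centre. To be left alone.

How it is judged:
By the outcome, as a careful person would: the job done as asked, in the order asked, and still so for the second after the job is handed in, while the arm keeps its last pose, push and grip.
It also fails if it takes over 32 s, if anything falls off the work surface, if the arm or the gripper's body presses on something with over 40 N, if the wrist force passes 120 N, or if a joint passes its speed limit or range.

## Working session

There is one attempt and no reset: what is moved stays moved. The work goes in short steps, Python scripts to look and compute and a tool call to move; the robot and the scene stay as the last step left them, time stands still between calls to the robot, and variables do not carry over. Pictures are saved under pics/ and viewed, at most 10 in all, crops included, and the job is handed in when it is done.

```bash
mkdir -p pics; ls
```

Run:
```python
from workcell import bot
import cv2,json,numpy as np
print(bot.observe())
for n in ("scene","top"):
    f=bot.grab_frame(n); cv2.imwrite(f"pics/{n}0.png",f["color"][:,:,::-1]); 
    np.savez(f"{n}0.npz",**f)
    print({k:(v if k!="color" else 0) for k,v in f.items()})
```

```text
pics
{'clock': 0.0, 'q': array([ 6.67549093e+01,  1.51683061e+01,  9.19781846e+01, -7.14835822e-04,
        7.29760704e+01, -2.11421074e+00]), 'joint_velocities': array([ 0.08696581,  0.0163992 , -0.03920252, -0.07699347,  0.00589386,
        0.00291356]), 'joint_efforts': array([ 1.03632432e-03, -5.02110457e+01, -3.56878853e+01,  7.26444251e-02,
        2.91022664e-02, -1.74031584e-04]), 'tool_pos': array([0.24307468, 0.62898651, 0.23742694]), 'tcp_rot': array([-1.79877497e+02, -3.83886692e-03,  1.58869326e+02]), 'contact_force': array([ 0.45567519,  0.32321432, -0.04067556]), 'ft_torque': array([-0.00657652,  0.0555449 , -0.01996955]), 'finger_force': 0.0, 'width': 0.9969266198935348}
{'color': 0, 'fovy': 51.611779599547674, 'cx': 277.7712900519559, 'cy': 213.74632412320778, 'cam_to_world': array([[-0.94219047, -0.16317074,  0.29266436,  0.8016968 ],
       [ 0.33491669, -0.48567182,  0.80743649,  0.68024161],
       [ 0.01038883,  0.85877715,  0.51224397,  0.52655116],
       [ 0.        ,  0.        ,  0.        ,  1.        ]])}
{'color': 0, 'fovy': 49.29360245021673, 'cx': 279.0299019783378, 'cy': 213.60096917134533, 'cam_to_world': array([[ 0.11896211,  0.97186059, -0.20331013,  0.38629059],
       [-0.99289464,  0.11584861, -0.02719072, -0.02842896],
       [-0.0028724 ,  0.2051002 ,  0.97873677,  0.89078368],
       [ 0.        ,  0.        ,  0.        ,  1.        ]])}
```

View pics/scene0.png

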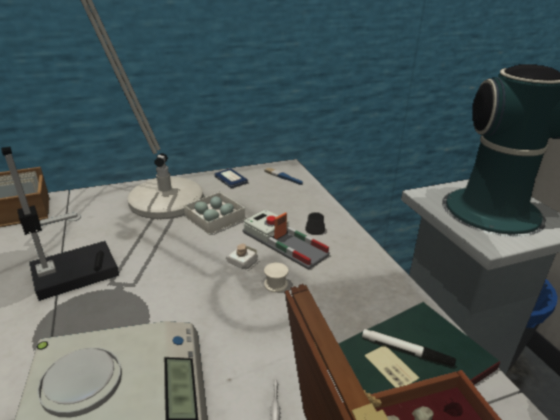

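View pics/top0.png

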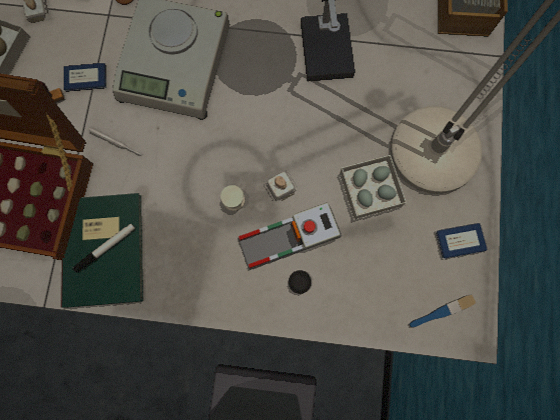

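The reader is at about (290,236) px in the top view, with the cap at (309,226), the rails running left, and the loupe and reel on either side. Next I'll measure.

Create h.py:
```python
import numpy as np,cv2
def ray(f,uv,z):
    h=f["color"].shape[0]; F=h/2/np.tan(np.radians(float(f["fovy"]))/2)
    M=f["cam_to_world"]; d=M[:3,:3]@np.array([(uv[0]-f["cx"])/F,-(uv[1]-f["cy"])/F,-1]); o=M[:3,3]
    return o+d*(z-o[2])/d[2]
def blobs(f,lo,hi,amin,roi):
    hsv=cv2.cvtColor(f["color"],cv2.COLOR_RGB2HSV); m=cv2.inRange(hsv,lo,hi)
    if lo[0]==0: m|=cv2.inRange(hsv,(172,lo[1],lo[2]),(180,255,255))
    k=np.zeros_like(m); x0,y0,x1,y1=roi; k[y0:y1,x0:x1]=255; m&=k
    n,_,s,c=cv2.connectedComponentsWithStats(m)
    return [(c[i].round(1).tolist(),s[i].tolist()) for i in range(1,n) if s[i][4]>=amin]
```

Run:
```python
import numpy as np; from h import *
for n,roi in (("top",(225,195,350,280)),("scene",(235,200,345,270))):
    f=dict(np.load(n+"0.npz"))
    for name,lo,hi,z in (("red",(0,130,80),(7,255,255),(.048,.022)),("orange",(8,130,60),(20,255,255),(.066,)),("green",(45,60,40),(90,255,255),(.022,))):
        for c,s in blobs(f,lo,hi,6,roi): print(n,name,c,s,[ray(f,c,q).round(4).tolist() for q in z])
    x0,y0,x1,y1=roi
    cv2.imwrite(f"pics/{n}crop.png",cv2.resize(f["color"][y0:y1,x0:x1,::-1],None,fx=6,fy=6,interpolation=cv2.INTER_NEAREST))
```

```text
top red [309.0, 226.0] [304, 221, 11, 11, 100] [[0.5445, -0.0635, 0.048], [0.5493, -0.0646, 0.022]]
top red [249.1, 234.0] [239, 229, 21, 11, 83] [[0.5162, 0.0458, 0.048], [0.5202, 0.0481, 0.022]]
top red [258.8, 262.0] [249, 257, 21, 11, 89] [[0.4666, 0.0211, 0.048], [0.469, 0.0227, 0.022]]
top orange [296.0, 230.7] [292, 221, 9, 21, 76] [[0.5296, -0.0401, 0.066]]
top green [274.7, 225.0] [267, 221, 15, 9, 60] [[0.5435, 0.0013, 0.022]]
top green [284.8, 252.6] [278, 249, 15, 8, 62] [[0.4927, -0.0242, 0.022]]
scene red [271.1, 219.6] [267, 216, 9, 8, 62] [[0.5496, -0.0559, 0.048], [0.5359, -0.0959, 0.022]]
scene red [319.5, 243.9] [312, 240, 16, 9, 42] [[0.49, 0.0586, 0.048], [0.473, 0.0249, 0.022]]
scene red [301.1, 255.6] [293, 251, 17, 10, 56] [[0.538, 0.0824, 0.048], [0.5237, 0.0499, 0.022]]
scene orange [279.8, 226.5] [275, 213, 11, 25, 185] [[0.5512, 0.0019, 0.066]]
scene green [299.8, 234.5] [296, 232, 9, 6, 31] [[0.498, -0.0201, 0.022]]
scene green [281.4, 245.0] [277, 242, 10, 7, 38] [[0.5478, 0.0036, 0.022]]
```

View pics/topcrop.png

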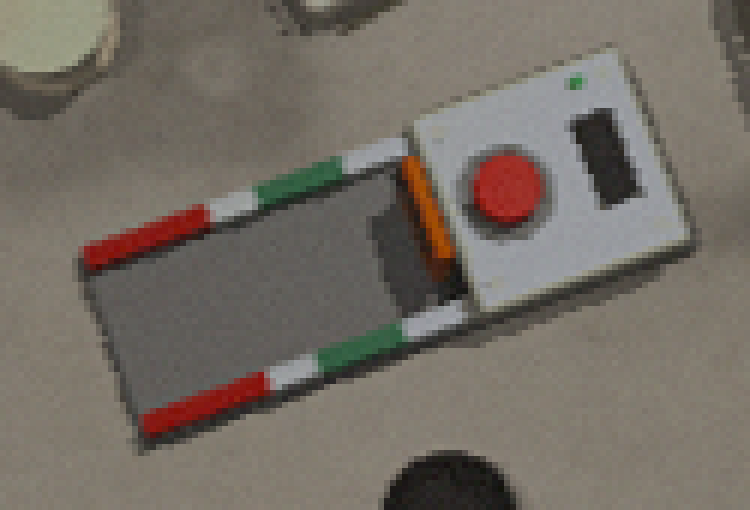

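In the top view the reader's cap is near (0.5445,-0.0635), and its +y axis points at about 116.7° in world. I'll use yaw 26.7, which makes tool y equal reader -y, and set the opening to about 54 mm. First I translate, then turn.

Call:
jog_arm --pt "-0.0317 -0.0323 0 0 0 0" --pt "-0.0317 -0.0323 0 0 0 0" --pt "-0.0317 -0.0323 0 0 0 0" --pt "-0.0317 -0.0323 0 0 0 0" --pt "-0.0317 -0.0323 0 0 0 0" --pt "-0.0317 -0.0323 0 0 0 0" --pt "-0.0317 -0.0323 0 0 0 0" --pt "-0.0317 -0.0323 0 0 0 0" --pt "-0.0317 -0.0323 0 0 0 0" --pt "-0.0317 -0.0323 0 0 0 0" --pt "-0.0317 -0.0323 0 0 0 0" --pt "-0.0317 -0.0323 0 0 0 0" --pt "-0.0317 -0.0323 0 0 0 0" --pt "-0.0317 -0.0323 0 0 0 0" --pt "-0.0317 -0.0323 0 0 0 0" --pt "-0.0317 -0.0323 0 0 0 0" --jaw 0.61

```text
refused: steps[0]: [-0.0317, -0.0323, 0, 0, 0, 0] is not of type 'object' (schema: type "object"). Nothing was moved.
```

I used the wrong layout. The manual says a list of objects with named fields; once more.

Call:
jog_arm --steps '[{"dx": -0.0317, "dy": -0.0323}, {"dx": -0.0317, "dy": -0.0323}, {"dx": -0.0317, "dy": -0.0323}, {"dx": -0.0317, "dy": -0.0323}, {"dx": -0.0317, "dy": -0.0323}, {"dx": -0.0317, "dy": -0.0323}, {"dx": -0.0317, "dy": -0.0323}, {"dx": -0.0317, "dy": -0.0323}, {"dx": -0.0317, "dy": -0.0323}, {"dx": -0.0317, "dy": -0.0323}, {"dx": -0.0317, "dy": -0.0323}, {"dx": -0.0317, "dy": -0.0323}, {"dx": -0.0317, "dy": -0.0323}, {"dx": -0.0317, "dy": -0.0323}, {"dx": -0.0317, "dy": -0.0323}, {"dx": -0.0317, "dy": -0.0323}]' --jaw 0.61

```text
clock: 1.7
tool_pos: [0.5302, -0.0371, 0.2384]
tcp_rot: [180.0, -0.0, 158.9]
contact_force: [0.0, 0.1, 0.2]
width: 0.608
finger_force: 0.0
```

Call:
jog_arm --steps '[{"wz": 8.26}, {"wz": 8.26}, {"wz": 8.26}, {"wz": 8.26}, {"wz": 8.26}, {"wz": 8.26}, {"wz": 8.26}, {"wz": 8.26}, {"wz": 8.26}, {"wz": 8.26}, {"wz": 8.26}, {"wz": 8.26}, {"wz": 8.26}, {"wz": 8.26}, {"wz": 8.26}, {"wz": 8.26}, {}, {}]'

```text
clock: 3.5
tool_pos: [0.5298, -0.0352, 0.2383]
tcp_rot: [-180.0, 0.0, 26.9]
contact_force: [0.2, -0.9, -1.3]
width: 0.609
finger_force: 0.0
```

Add to h.py:
```python
from scipy.spatial.transform import Rotation as R
def wrist(bot,tag):
    s=bot.observe(); f=bot.grab_frame("wrist"); cv2.imwrite(f"pics/{tag}.png",f["color"][:,:,::-1])
    T=np.eye(4); T[:3,:3]=R.from_euler("xyz",s["tcp_rot"],degrees=True).as_matrix(); T[:3,3]=s["tool_pos"]
    f["cam_to_world"]=T@f["tool_from_camera"]; np.savez(tag+".npz",**f); return s,f
```

Run:
```python
from workcell import bot; from h import *
s,f=wrist(bot,"w1"); print(s["tool_pos"],s["tcp_rot"],s["clock"],s["width"],f["tool_from_camera"].round(3).tolist(),f["fovy"],f["cx"],f["cy"])
for name,lo,hi,z in (("red",(0,130,80),(7,255,255),(.048,.022)),("orange",(8,130,60),(20,255,255),(.066,)),("green",(45,60,40),(90,255,255),(.022,))):
    for c,st in blobs(f,lo,hi,60,(0,0,560,420)): print(name,c,st,[ray(f,c,q).round(4).tolist() for q in z])
```

```text
[ 0.5298374  -0.03524871  0.23834004] [-1.79977317e+02  3.51653690e-02  2.69054399e+01] 3.5 0.6088419112855152 [[0.0, 0.965, 0.264, 0.068], [1.0, -0.0, 0.0, -0.001], [0.0, 0.264, -0.965, -0.147], [0.0, 0.0, 0.0, 1.0]] 69.6976913758647 272.1439427546707 210.72091493670766
red [205.1, 160.1] [189, 157, 34, 7, 224] [[0.5255, 0.0473, 0.048], [0.5205, 0.0512, 0.022]]
red [299.8, 187.4] [291, 178, 19, 20, 280] [[0.5459, -0.0608, 0.048], [0.5426, -0.0652, 0.022]]
red [208.2, 206.2] [192, 202, 34, 8, 216] [[0.4787, 0.023, 0.048], [0.4701, 0.0251, 0.022]]
orange [276.5, 187.3] [274, 170, 6, 36, 206] [[0.537, -0.0353, 0.066]]
orange [135.8, 308.9] [124, 280, 29, 61, 571] [[0.3279, 0.0479, 0.066]]
orange [409.1, 310.3] [392, 280, 30, 62, 595] [[0.4755, -0.2466, 0.066]]
orange [453.7, 359.0] [343, 353, 191, 11, 1013] [[0.4422, -0.3363, 0.066]]
orange [250.8, 361.8] [163, 360, 179, 4, 456] [[0.3218, -0.109, 0.066]]
green [15.4, 99.2] [0, 7, 44, 192, 5224] [[0.486, 0.2704, 0.022]]
green [249.7, 160.2] [238, 157, 24, 7, 151] [[0.5445, 0.0037, 0.022]]
green [250.0, 206.0] [239, 203, 23, 7, 161] [[0.4939, -0.0211, 0.022]]
```

View pics/w1.png

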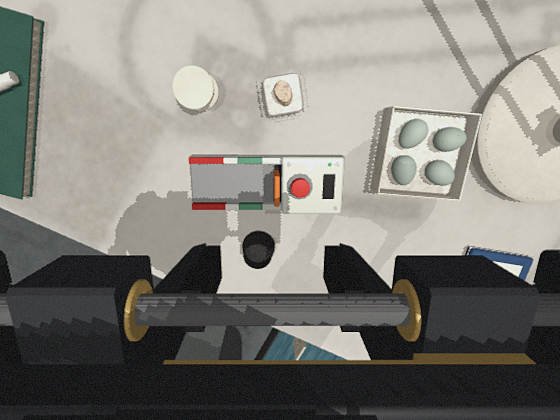

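The wrist view agrees to within 2–3 mm: cap at (300,187) px and greens at (250,160) and (250,206), giving a cap near (0.546,-0.0615) and θ≈117°. I'll centre the tool at reader y=33 mm and descend to just above the cap.

Call:
jog_arm --steps '[{"dx": 0.0025, "dy": -0.0022, "dz": 0.02}, {"dz": 0.04}, {"dz": 0.04}, {"dz": 0.04}, {"dz": 0.03}, {"dz": 0.01}, {}, {}]'

```text
clock: 4.35
tool_pos: [0.5326, -0.0323, 0.0601]
tcp_rot: [179.9, -0.1, 26.7]
contact_force: [0.7, -0.3, 0.0]
width: 0.611
finger_force: 0.0
```

Run:
```python
from workcell import bot; from h import *
s,f=wrist(bot,"w2"); print(s["tool_pos"],s["tcp_rot"],s["clock"],s["contact_force"])
g=bot.grab_frame("scene"); np.savez("scene2.npz",**g)
cv2.imwrite("pics/s2.png",cv2.resize(g["color"][150:290,200:370,::-1],None,fx=4,fy=4))
```

```text
[ 0.53263695 -0.03234225  0.06005172] [ 1.79936156e+02 -9.85492560e-02  2.67472223e+01] 4.35 [ 0.73724339 -0.34040426  0.02543864]
```

View pics/w2.png

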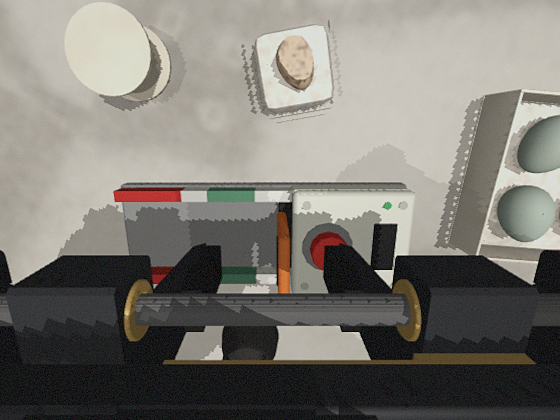

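View pics/s2.png

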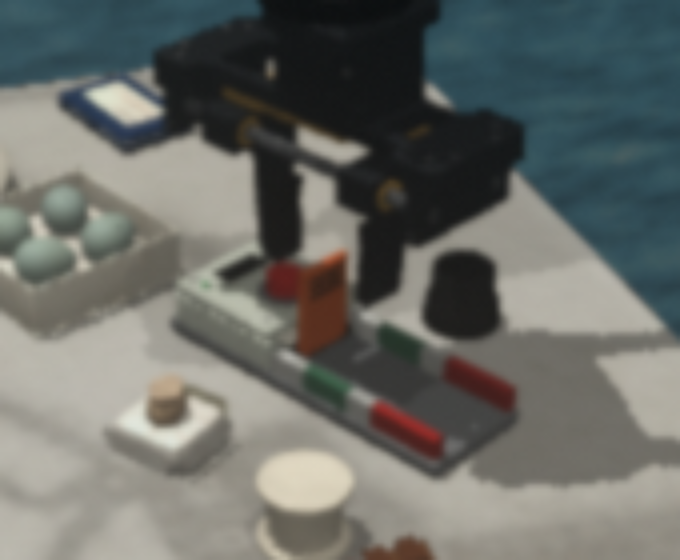

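The fingers straddle the orange tab: the right tip, at (335,250) px, is beside and above the cap at (327,248), and the left tip, at (210,250), is over the green. A numeric check in reader coordinates comes before pressing.

Run:
```python
from h import *
f=dict(np.load("w2.npz")); T=f["cam_to_world"]@np.linalg.inv(f["tool_from_camera"]); Ti=np.linalg.inv(T)
def tool(uv,z): return (Ti@np.r_[ray(f,uv,z),1])[:3].round(4).tolist()
for name,lo,hi,z in (("red",(0,130,60),(7,255,255),.022),("redcap",(0,130,60),(7,255,255),.048),("orange",(8,130,60),(20,255,255),.066),("green",(45,60,40),(90,255,255),.022)):
    for c,st in blobs(f,lo,hi,100,(100,170,420,290)):
        x,y,w,h,_=st; print(name,st,"c",tool(c,z),"L",tool((x,y+h/2),z),"R",tool((x+w,y+h/2),z),"T",tool((x+w/2,y),z),"B",tool((x+w/2,y+h),z))
# where finger tips project
K=210/np.tan(np.radians(float(f["fovy"]))/2)
for p in ([0.009,.027,0],[0.009,-.027,0],[0.009,.044,0],[0.009,-.044,0],[-.009,.027,0]):
    c=(np.linalg.inv(f["tool_from_camera"])@np.r_[p,1])[:3]; print(p,(f["cx"]+K*c[0]/-c[2]).round(),(f["cy"]+K*c[1]/c[2]).round())
```

```text
red [114, 188, 70, 14, 916] c [0.0276, -0.0791, 0.038] L [0.0274, -0.1002, 0.038] R [0.0274, -0.0564, 0.038] T [0.0318, -0.0779, 0.038] B [0.0229, -0.0788, 0.038]
red [310, 232, 37, 38, 629] c [-0.0072, 0.0323, 0.0381] L [-0.0103, 0.0237, 0.0381] R [-0.0103, 0.0481, 0.0381] T [0.0029, 0.0353, 0.0381] B [-0.0241, 0.0366, 0.0381]
red [152, 267, 21, 17, 241] c [-0.0266, -0.0772, 0.0379] L [-0.0281, -0.0822, 0.0379] R [-0.0281, -0.0681, 0.0379] T [-0.0218, -0.0746, 0.0379] B [-0.0345, -0.0758, 0.0379]
redcap [114, 188, 70, 14, 916] c [0.0333, -0.0681, 0.012] L [0.033, -0.0863, 0.012] R [0.033, -0.0487, 0.0121] T [0.0369, -0.0671, 0.012] B [0.0292, -0.0679, 0.012]
redcap [310, 232, 37, 38, 629] c [0.0033, 0.0276, 0.0121] L [0.0006, 0.0202, 0.0121] R [0.0006, 0.0412, 0.0121] T [0.012, 0.0301, 0.0121] B [-0.0111, 0.0313, 0.0121]
redcap [152, 267, 21, 17, 241] c [-0.0133, -0.0665, 0.012] L [-0.0146, -0.0708, 0.0119] R [-0.0146, -0.0587, 0.012] T [-0.0092, -0.0642, 0.012] B [-0.0201, -0.0653, 0.0119]
orange [277, 212, 14, 78, 891] c [0.0081, 0.0042, -0.0059] L [0.0083, 0.0012, -0.0059] R [0.0
[... 217 characters left out ...]
-0.006] B [-0.0136, -0.0695, -0.006]
orange [394, 279, 21, 11, 112] c [-0.0108, 0.0669, -0.0059] L [-0.0104, 0.062, -0.0059] R [-0.0104, 0.0729, -0.0059] T [-0.0073, 0.067, -0.0059] B [-0.0136, 0.0678, -0.0059]
green [207, 188, 48, 14, 652] c [0.0277, -0.0274, 0.0381] L [0.0274, -0.042, 0.0381] R [0.0274, -0.012, 0.0381] T [0.0318, -0.0269, 0.0381] B [0.0229, -0.0272, 0.0381]
green [220, 267, 37, 17, 584] c [-0.0277, -0.024, 0.038] L [-0.0281, -0.0364, 0.038] R [-0.0281, -0.0114, 0.038] T [-0.0218, -0.0237, 0.038] B [-0.0345, -0.0241, 0.038]
[0.009, 0.027, 0] 326.0 245.0
[0.009, -0.027, 0] 223.0 245.0
[0.009, 0.044, 0] 359.0 245.0
[0.009, -0.044, 0] 190.0 245.0
[-0.009, 0.027, 0] 325.0 277.0
```

Alignment is good: x is centred to under 1 mm, and the blocking face sits at about reader y=58. I'll shift 3 mm along reader +y while pressing.

Call:
jog_arm --steps '[{"dy": -0.003, "dz": 0.004}, {"dz": 0.005}, {"dz": 0.004}, {"dz": 0.003}, {"dz": 0.002}, {"dz": 0.001}, {}, {}]'

```text
clock: 5.25
tool_pos: [0.5309, -0.0295, 0.0421]
tcp_rot: [180.0, -0.1, 26.7]
contact_force: [-7.1, 1.9, 18.5]
width: 0.613
finger_force: 9.2
```

Call:
jog_arm --steps '[{}, {}, {}, {}, {}, {}, {}, {}]'

```text
clock: 6.05
tool_pos: [0.5309, -0.0294, 0.0422]
tcp_rot: [180.0, -0.1, 26.7]
contact_force: [-6.5, 2.9, 19.6]
width: 0.606
finger_force: 9.9
```

Run:
```python
from workcell import bot; from h import *
s,f=wrist(bot,"w3"); print(s["tool_pos"],s["contact_force"])
cv2.imwrite("pics/w3c.png",cv2.resize(f["color"][150:320,100:420,::-1],None,fx=2.4,fy=2.4))
g=bot.grab_frame("scene")
cv2.imwrite("pics/s3.png",cv2.resize(g["color"][190:270,230:340,::-1],None,fx=7,fy=7))
```

```text
[ 0.53089248 -0.02937561  0.04215703] [-6.46911559  2.92584041 19.58870138]
```

View pics/s3.png

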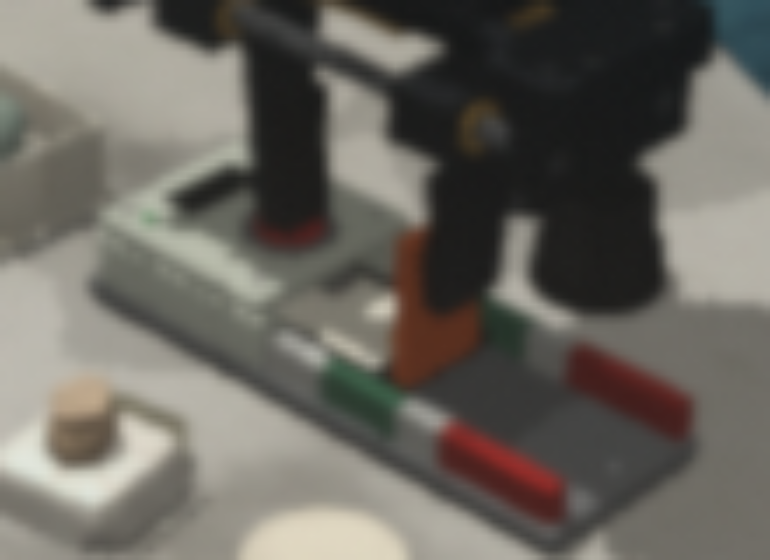

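View pics/w3c.png

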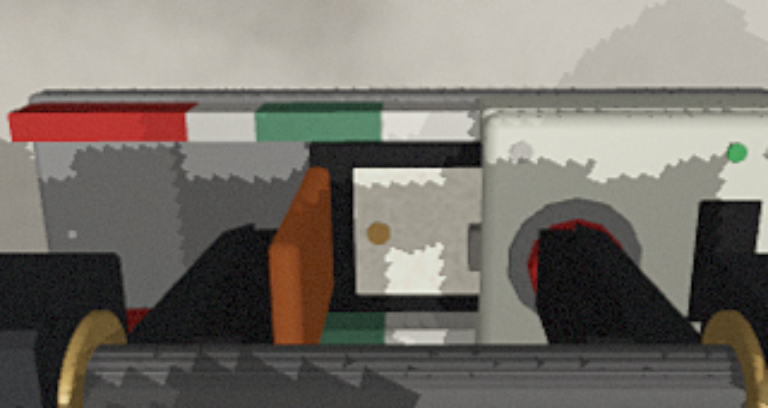

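The ejector is fully down under one finger. The tab rests against the other finger over the middle of the green: tab base at (430,380) in the scene crop, between the green ends. The pose is steady, so I'm handing in.

```bash
python3 -c "
from workcell import bot
print(bot.finish_job())"
```

```text
the job is handed in; nothing more can be done
None
```

I pressed the ejector fully down with one finger and stopped the tab with the other over the middle of the green; at about 6.2 s I handed the job in still holding both, and the verdict was not shown to me.

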